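Park the spring bolt in its notch and swing the platen out

ROBOT

A 6-joint arm with a two-finger parallel gripper is mounted at the origin on a cart in front of the work surface, level with it; the furniture and walls round the work are solid. World frame = base frame: x ahead of the robot, y to its left, z up, the work surface at z = 0. Lengths are in m, angles in rad, forces in N, time in s.
With the tool pointing down it reaches from about 0.3 to 0.775 m from the base axis. Payload 14.6 kg.
Tool frame: the origin (TCP) lies at the very end of the fingers, on their centre line; the grasp point (between the pads) lies 19 mm behind it; x points along the fingers, z is the direction in which the jaws open and shut, and the axes are right-handed (so a half turn about x gives the same grasp; the last joint's range is limited). The gripper opens to 94 mm and grips with 3 to 60 N. Pads are 16 mm wide; open, the fingers measure 119 mm over their backs; the gripper's body (75 mm by 177 mm) begins 78 mm behind the grasp point.
Start: joints at [1.181, 0.3, 1.521, -0, 1.321, -0.067], TCP at [0.174, 0.522, 0.205] pointing down, gripper open.
Joint ranges: [-3.03, 3.03], [-0.79, 2.21], [0.23, 2.52], [-1.04, 4.18], [0, 3.07], [-2.55, 2.55]. Speed limits (rad/s): [2.22, 2.22, 2.57, 3.14, 3.14, 3.14].

INTERFACE

Orientations are given as [roll, pitch, yaw] about the fixed x, y, z axes, in that order (R = Rz(yaw) Ry(pitch) Rx(roll)).
In Python, from station import ctrl gives the robot as it stands. The module is installed in compiled form; this text tells all that it offers.
- The arm moves only by the tool servo_tool, never from a script. Its argument "motion" is one flat list of numbers, 4 for each row, row after row: the shift along the tool's x, y, z in mm, then the turn about the tool's x in degrees. In form: [dx, dy, dz, roll, dx, dy, dz, roll, ...]. A call has 1 to 20 rows; each row is the pose to reach, as a shift and turn from the pose commanded when the call began, along the tool's axes at that moment; what a row does not reach only later rows make up. A row lasts 1/8 s, in which the tool goes at most 62.5 mm and 10.7 degrees, less where a joint would pass 70% of its speed; a pose out of reach is approached as far as the arm can. A call with a gripper value outside its range is refused whole. "gripper" is the opening, from 0 (shut) to 1 (fully open), set as the call begins (left out, the last holds). The fingers move at their own pace and stop on an object; "force" is the grip in N (left out, the last holds). Time passes only in rows, so rows that repeat a pose let the fingers close. It gives the time, the measured TCP pose, the force and the opening at its end, in the units of the state.
- ctrl.get_obs(): the state, without advancing time (a new reading comes with each control period).
- ctrl.camera(name): name is "side" or "top" or "wrist"; returns a dict with "color" (480x640x3 uint8, red, green, blue), "z_map" (480x640 float32, m along the optical axis (not along the pixel's ray), 0 where there is no reading), "fx", "fy", "cx", "cy" (pixels), "rvec" (rotation vector, rad) and "tvec" (3), from world to camera coordinates, as OpenCV has them. Camera axes: x right, y down, z forward; pixel columns grow to the right and rows downward; lengths in m; the calibration is good to about 2 mm. A picture is of the moment at which its call begins.
- ctrl.hand_in(): hands the job in, once; it reports no verdict.
The state is a dict: "time_s": time; "qpos": joint angles; "joint_vel": joint speeds; "tau": joint torques, N m; "ee_pos": TCP position; "eef_rot": TCP orientation; "force": force on the tool from outside, world axes, zero at the start; "moment": the same for the moment, N m; "grip_width": finger opening in m.
Only numpy, scipy, OpenCV 4.12 (cv2) and the standard library are available. Lean on these libraries where they do the work, as an engineer would, in place of code of your own. Each camera call takes 0.05 s, during which the arm holds its last target.

TASK

The swing platen is locked by its spring bolt. Draw the bolt back out of the index disc by its upright handle, feel for the side notch in the gate plate and lay the handle over fully into it so that the bolt stays back by itself when you let go, then swing the platen round until it rests against its other stop pin, ready for loading. Leave the tools, tapes and cup around it where they are.

Things in the scene. Friction and masses are not known exactly. Their poses are not given: they have to be found in the camera images.
- station: Fixed indexing station of a small press. Origin: on the table under the platen's pivot, z up. In its frame, mm: 8 thick base plate, x -105 to 85, y -265 to 100. The lock bolt, an 18 mm bar, lies along y at x 0, height 38, drawn towards -y. Two grey pillow blocks, 56 high, and a spring housing at y -216 to -258 carry it. An upright stop pin stands by each end of the platen's swing.
- bolt_tip (a point): Tip of the spring bolt, a round steel bar; at the start 20 mm deep in a bore in the rim of the index disc (radius 85 mm) under the platen, so it locks it; free when drawn more than 22 mm, 58 at most. The spring pushes it towards station +y with about 7 N, 11 N at 40 mm drawn, plus friction.
- grip (a point): Centre of the black grip (26 mm across, 52 long) of the bolt's handle, 86 mm from the bolt's axis; locked, at station (0, -128, 124) mm. Frame z points up the handle; the grip spans 60 to 112 mm from the axis, below it a 16 mm stem. The handle slides with the bolt and turns only about the bolt's axis, its top towards station -x, with slight friction.
- gate_middle (a point): Fixed point of the station, on top of the flat gate plate that the handle stands through: station (0, -156, 76) mm; axes as the station. The plate is 5 mm thick, x -56 to 27, y about -101 to -212. Its opening is an L: a slot along y, 20 wide, keeps the handle upright; one notch, 22 wide, leads from it towards -x and lets the handle lie over 0.66 rad (grip then near x -53, height 106).
- notch_zone (a point): Fixed point of the station where the handle's stem meets the notch when the gate plate is set midway: station (0, -166, 76) mm. The plate is set anew along y each time, so the middle of the notch lies at 29 to 47 mm of draw: feel for it. Elsewhere the slot's wall stops the handle from turning. In the notch the spring presses the handle on its front (+y) wall and it stays.
- platen_edge (a point): Mid-height point of the platen's long edge that faces station +x while locked: 90 mm along from the pivot, 55 off its centre line, 57 above the table; z up. The platen is a plywood board with a rubber face, 110 x 210 mm, 50 to 67 mm above the table, pivot 60 mm from its square end; its round end points to station +y while locked. The edge is straight to 95 mm from the pivot.
- platen (a joint): Swing of the platen about the upright pivot at the station's origin, rad: 0 locked, grows anticlockwise seen from above (the round end goes from station +y towards -x), 1.20 at the other stop pin. Turning takes about 0.22 N m of friction (3 N at the edge point) and the platen stays where it is left.
- squeegee: Bystander: wooden squeegee lying flat, 110 x 165 x 31 mm; origin at the centre of its underside.
- tape: Bystander: light roll of tape lying flat behind the station, 86 mm across, 24 high; origin at the centre of its underside.
- small_tape: Bystander: small roll of tape lying flat, 72 mm across, 18 high; origin at the centre of its underside.
- spatula: Bystander: spatula lying flat in front of the station, 238 mm long, 14 high; origin at the centre of its underside.
- cup: Bystander: pale cup standing behind the station, 68 mm across, 85 high; origin at the centre of its underside.

How it is judged:
On the way, in this order (a step that is already met when the one before it is completed fails the run):
1. the bolt is parked: drawn clear of the disc, its handle lying over in the notch, and it stays there with the robot touching nothing (y of grip in the frame of station below -0.151 m and x of grip in the frame of station below -0.038 m and contact force between each of the fingers, the arm and anything else below 0.3 N), for 0.2 s.
2. the platen is swung to its other stop (value of joint platen above 1.14 rad), for 0.1 s.
At the end, for the whole second after the job is handed in: The bolt is still parked by itself (grip centre at least 23 mm behind its locked place and lying at least 38 mm to the station's -x side), and the platen is at rest within 0.06 rad of its other stop (reading over 1.14 rad) (y of grip in the frame of station below -0.151 m and x of grip in the frame of station below -0.038 m and value of joint platen above 1.14 rad and velocity of joint platen below 0.05 rad/s); the robot touches nothing.
It fails at once if a bystander is pushed more than 30 mm (distance of any of squeegee, tape, small_tape, spatula, cup from where it was at the start of the episode above 0.03 m).
It fails at once if the cup is knocked over (angle between cup's own z axis and vertical above 0.5 rad).
It also fails if it takes over 51 s, if anything falls off the work surface, if the arm or the gripper's body presses on something with over 40 N, if the wrist force passes 120 N, or if a joint passes its speed limit or range.

## Working session

There is one attempt and no reset: what is moved stays moved. The work goes in short steps, Python scripts to look and compute and a tool call to move; the robot and the scene stay as the last step left them, time stands still between calls to the robot, and variables do not carry over. Pictures are saved under pics/ and viewed, and the job is handed in when it is done.

Besides the shell and the picture viewer there is one more tool, called after ">>>" in YAML: its name, and indented under it one key for each argument. servo_tool: Moves the arm, as the interface text tells. Its arguments: {"type":"object","properties":{"motion":{"type":"array","items":{"type":"number"}},"gripper":{"type":"number"},"force":{"type":"number"}},"required":["motion"]}

```bash
mkdir -p pics; cat > h.py <<'E'
import numpy as np,cv2
from station import ctrl
def snap(n,f):
    c=ctrl.camera(n); cv2.imwrite('pics/'+f,c['color'][:,:,::-1]); np.savez('pics/'+f[:-4]+'.npz',**c); return c
def pts(c):
    z=c['z_map']; v,u=np.mgrid[:480,:640]
    P=np.stack([(u-c['cx'])/c['fx']*z,(v-c['cy'])/c['fy']*z,z],-1)
    R=cv2.Rodrigues(np.array(c['rvec'],float))[0]
    W=(P-np.array(c['tvec']).ravel())@R
    W[z==0]=np.nan
    return W
E
python3 - <<'E'
from h import *
for n in ['top','side']:
    c=snap(n,n+'0.png'); R=cv2.Rodrigues(np.array(c['rvec'],float))[0]; print(n,-R.T@np.array(c['tvec']).ravel())
print(ctrl.get_obs())
E
```

```text
top [0.43660677 0.01752327 1.08569602]
side [0.49620261 1.00974123 0.82364087]
{'time_s': 0.1, 'qpos': array([ 1.18141808e+00,  3.00388210e-01,  1.52147442e+00, -1.01342688e-05,
        1.32069110e+00, -6.65980908e-02]), 'joint_vel': array([ 0.0002544 , -0.00388731, -0.00137347, -0.00062482, -0.00151933,
       -0.00077561]), 'tau': array([ 3.19878920e-03, -5.32638645e+01, -3.53284800e+01,  7.10254116e-02,
        2.33854365e-02,  4.10021457e-06]), 'ee_pos': array([0.17438501, 0.52139591, 0.20497691]), 'eef_rot': array([ 3.08520826,  1.56983519, -1.94995837]), 'force': array([ 0.62685771, -0.11850228,  0.31186074]), 'moment': array([-0.03857907,  0.0269049 , -0.00131542]), 'grip_width': 0.09420710259438927}
```

View pics/top0.png

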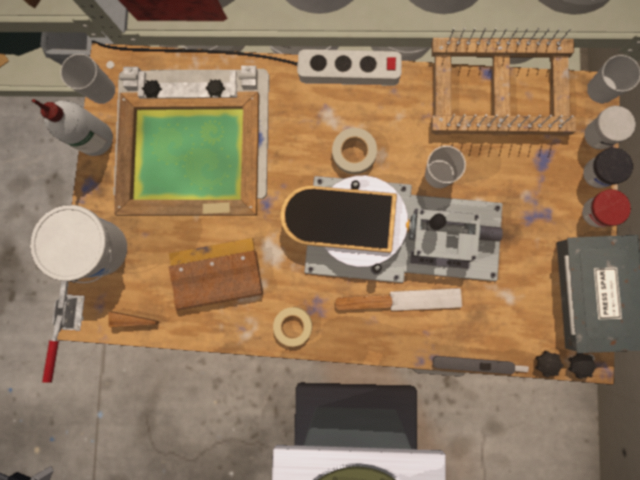

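View pics/side0.png

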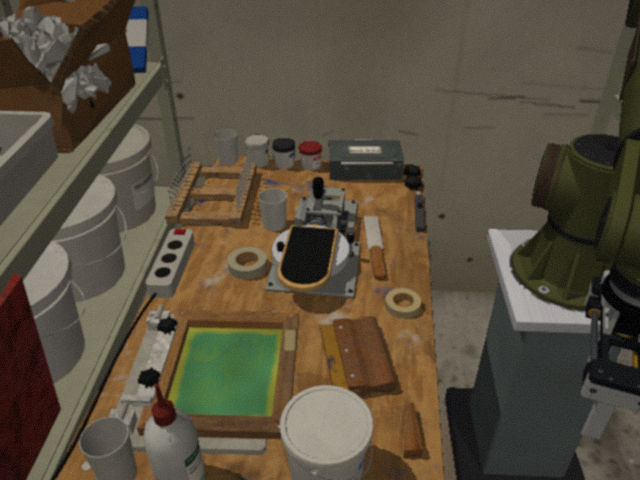

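The top view shows the station with its y along world +y (left in the image). The pivot is near (365,222), the black grip at (437,222), the stop pins at (355,185) and (377,268), and the cup at (446,166).

```bash
python3 - <<'E'
from h import *
for n in ['top','side']:
    c=dict(np.load(f'pics/{n}0.npz')); W=pts(c); col=c['color'].astype(int)
    reg=(W[...,0]>0.2)&(W[...,0]<0.75)&(W[...,1]>-.4)&(W[...,1]<.3)
    dark=col.max(-1)<60
    m=(reg&dark&(W[...,2]>0.11)&(W[...,2]<.17)); print(n,'grip',m.sum(),np.nanmean(W[m],0),np.nanmin(W[m],0),np.nanmax(W[m],0))
    m=(reg&(W[...,2]>0.059)&(W[...,2]<.073)&dark).astype(np.uint8)
    k,l,s,ce=cv2.connectedComponentsWithStats(m); i=1+np.argmax(s[1:,4]); 
    p=W[l==i][:,:2].astype(np.float32); r=cv2.minAreaRect(p); print('platen',s[i],r,np.median(W[l==i][:,2])); print(cv2.boxPoints(r))
    m=reg&(W[...,2]>0.07)&(W[...,2]<.082)&(W[...,1]<-.0)
    p=W[m][:,:2].astype(np.float32); print('gate',m.sum(),cv2.minAreaRect(p),cv2.boxPoints(cv2.minAreaRect(p)))
    if n=='top':
        m=reg&(W[...,2]>0.003)&(W[...,2]<.013)&(abs(W[...,0]-.45)<.15)&(col.max(-1)-col.min(-1)<30)
        m=cv2.morphologyEx(m.astype(np.uint8),cv2.MORPH_OPEN,np.ones((3,3)))
        k,l,s,ce=cv2.connectedComponentsWithStats(m)
        print(s[1:]); p=W[m>0][:,:2].astype(np.float32); print('base',cv2.boxPoints(cv2.minAreaRect(p)))
        img=cv2.resize(c['color'][150:310,260:520,::-1],None,fx=3,fy=3,interpolation=cv2.INTER_CUBIC); cv2.imwrite('pics/crop0.png',img)
        for (u,v) in [(437,222),(365,222),(446,166),(355,150),(420,300),(292,327),(215,275),(355,185),(377,268)]: print((u,v),W[v,u])
E
```

```text
top grip 182 [ 0.55925128 -0.12244207  0.14597426] [ 0.54979978 -0.13558962  0.11817607] [ 0.5705865  -0.11210663  0.15593288]
platen [ 286  190  104   57 4843] ((0.5756542086601257, 0.04716654494404793), (0.1864403635263443, 0.09339975565671921), 85.41905975341797) 0.06807539345678595
[[ 0.52165824 -0.04202605]
 [ 0.6147596  -0.04948564]
 [ 0.6296502   0.13635914]
 [ 0.5365488   0.14381874]]
gate 2350 ((0.5936315059661865, -0.09959530830383301), (0.20898346602916718, 0.21052280068397522), 7.387238025665283) [[ 0.47647312 -0.0086426 ]
 [ 0.503541   -0.217418  ]
 [ 0.7107899  -0.19054802]
 [ 0.683722    0.01822738]]
[[ 407  210    7    4   26]
 [ 468  211   33   16  323]
 [ 407  215    3    3    9]
 [ 306  235  193   47 3368]
 [ 445  235   13   19  219]]
base [[ 0.46320093 -0.2625703 ]
 [ 0.59987795 -0.26266617]
 [ 0.60013664  0.10619631]
 [ 0.4634596   0.10629219]]
(437, 222) [ 0.55846638 -0.12146111  0.15138248]
(365, 222) [ 0.56721027 -0.00415643  0.0677927 ]
(446, 166) [ 0.68656915 -0.16005054  0.0075911 ]
(355, 150) [ 7.18126393e-01  1.60906364e-02 -2.45565770e-04]
(420, 300) [ 0.42847916 -0.11088378  0.00951236]
(292, 327) [0.37213603 0.13014014 0.00056776]
(215, 275) [0.46706256 0.27583029 0.02673744]
(355, 185) [0.63500248 0.01509382 0.06817427]
(377, 268) [ 0.48409049 -0.02668838  0.07244465]
side grip 186 [ 0.56372631 -0.11673238  0.13217174] [ 0.55184514 -0.13097374  0.11049765] [ 0.57738572 -0.10822332  0.15173276]
platen [ 281  227   53   57 2321] ((0.5763697028160095, 0.04799272119998932), (0.1928004026412964, 0.09480651468038559), 85.60671997070312) 0.06729124467153648
[[ 0.52172124 -0.04449304]
 [ 0.6162492  -0.05175542]
 [ 0.63101816  0.14047849]
 [ 0.5364902   0.14774087]]
gate 959 ((0.5961160063743591, -0.09810471534729004), (0.20619092881679535, 0.2089061588048935), 6.953936576843262) [[ 0.4811327  -0.00690191]
 [ 0.5064252  -0.21427134]
 [ 0.7110993  -0.18930751]
 [ 0.6858068   0.01806191]]
```

View pics/crop0.png

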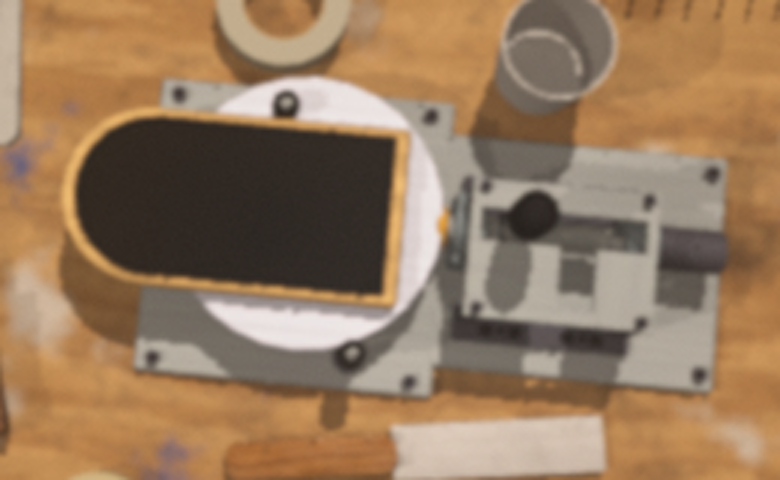

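```bash
cat >> h.py <<'E'
from scipy.spatial.transform import Rotation as Ro
TH=-0.080; PIV=np.array([0.5724,0.0026])
RS=np.array([[np.cos(TH),-np.sin(TH)],[np.sin(TH),np.cos(TH)]])
def s2w(p): p=np.array(p,float); return np.r_[PIV+RS@p[:2],p[2:]]
def w2s(p): p=np.array(p,float); return np.r_[RS.T@(p[:2]-PIV),p[2:]]
def ray(c,u,v,z):
    R=cv2.Rodrigues(np.array(c['rvec'],float))[0]; o=-R.T@np.array(c['tvec']).ravel()
    d=R.T@np.array([(u-c['cx'])/c['fx'],(v-c['cy'])/c['fy'],1]); return o+d*(z-o[2])/d[2]
def tool():
    o=ctrl.get_obs(); return o,Ro.from_euler('xyz',o['eef_rot']).as_matrix()
def shift(target):
    o,R=tool(); return 1000*R.T@(np.array(target)-o['ee_pos'])
E
python3 - <<'E'
from h import *
c=dict(np.load('pics/top0.npz'))
f=lambda a,b,z:(w2s(ray(c,260+(a+.5)/3-.5,150+(b+.5)/3-.5,z))*1000).round(1)
for n,a,b in [('notchR',597,278),('notchL',560,278),('notchbot',577,292),('slotL',483,225),('slotR',648,235),('plateBL',465,315),('plateBR',632,328),('plateTR',660,193),('plateTL',485,178)]: print(n,f(a,b,.0785),f(a,b,.0735))
print('grip top',f(535,214,.15))
for n,a,b in [('b1',728,160),('b2',710,392),('b3',135,370),('b4',165,80),('b5',430,397)]: print(n,f(a,b,.008))
o,R=tool(); print(R.round(3))
yw=np.r_[RS@[0,1],0]; print(yw, 'roll needed', np.degrees(np.arctan2(yw@-R[:,1],yw@R[:,2])))
t=s2w([0,-.128,.18]); print(t,shift(t).round(1))
E
```

```text
notchR [ -26.2 -175.8   78.5] [ -25.7 -176.7   73.5]
notchL [ -28.4 -154.2   78.5] [ -27.8 -155.    73.5]
notchbot [ -35.7 -164.8   78.5] [ -35.2 -165.6   73.5]
slotL [  -1.2 -106.3   78.5] [  -0.5 -106.9   73.5]
slotR [   2.2 -203.7   78.5] [   2.9 -204.8   73.5]
plateBL [ -55.8 -100.3   78.5] [ -55.4 -100.8   73.5]
plateBR [ -53.8 -198.5   78.5] [ -53.3 -199.5   73.5]
plateTR [  28.  -208.9   78.5] [  28.8 -210.    73.5]
plateTL [  27.1 -105.2   78.5] [  27.9 -105.7   73.5]
grip top [  -2.  -126.5  150. ]
b1 [  64.8 -265.     8. ]
b2 [ -83.3 -263.9    8. ]
b3 [-105.6   97.3    8. ]
b4 [82.8 97.9  8. ]
b5 [-103.9  -90.1    8. ]
[[-0.    -0.948  0.317]
 [-0.001  0.317  0.948]
 [-1.     0.    -0.001]]
[0.07991469 0.99680171 0.        ] roll needed -13.910141960101283
[ 0.56217092 -0.12499062  0.18      ] [  25.4 -572.8 -490. ]
```

>>> servo_tool:
  motion: [0, -40, -30, 0, 2, -80, -65, -2, 2, -120, -100, -4, 3, -160, -135, -5, 3, -200, -170, -6, 4, -240, -205, -7, 4, -280, -240, -8, 4, -320, -274, -9, 5, -360, -308, -10, 5, -400, -342, -11, 5, -440, -376, -12, 5, -480, -410, -13, 5, -515, -440, -14, 5, -545, -466, -14, 5, -565, -483, -14, 5, -573, -490, -14, 5, -573, -490, -14]
  gripper: 1

```text
time_s: 2.22
ee_pos: [0.5622, -0.1248, 0.2001]
eef_rot: [1.291, 1.57, 2.783]
force: [-1.1, 0.2, -1.0]
grip_width: 0.0941
```

```bash
python3 - <<'E'
from h import *
c=snap('wrist','w1.png')
o,R=tool(); print(o['time_s'],R.round(3)); print((w2s(o['ee_pos'])*1000).round(1)); print(shift(s2w([0,-.128,.114])).round(1))
E
```

```text
2.275 [[-0.    -0.997  0.078]
 [ 0.     0.078  0.997]
 [-1.     0.     0.   ]]
[-1.000e-01 -1.273e+02  2.003e+02]
[86.3 -0.1 -0.7]
```

View pics/w1.png

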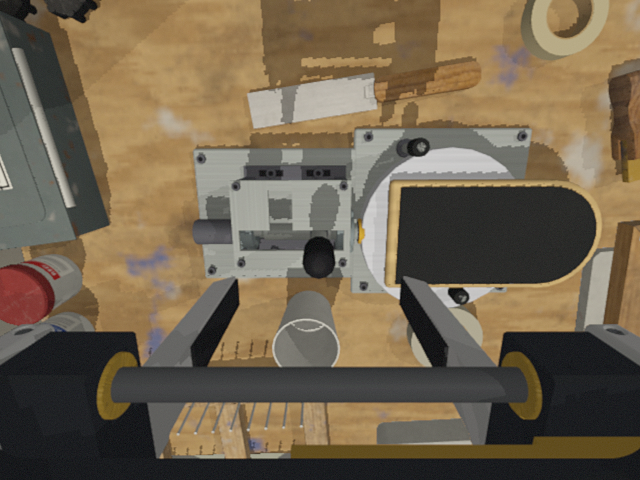

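The wrist view shows the grip at (318,255), centred between the fingers at about 220 and 425. I'll descend and close.

>>> servo_tool:
  motion: [25, 0, 0, 0, 50, 0, 0, 0, 72, 0, 0, 0, 86, 0, 0, 0, 86, 0, 0, 0]

```text
time_s: 2.9
ee_pos: [0.5621, -0.1243, 0.114]
eef_rot: [1.375, 1.57, 2.868]
force: [0.3, -0.4, 0.7]
grip_width: 0.0938
```

>>> servo_tool:
  motion: [0, 0, 0, 0, 0, 0, 0, 0, 0, 0, 0, 0, 0, 0, 0, 0, 0, 0, 0, 0, 0, 0, 0, 0]
  gripper: 0
  force: 30

```text
time_s: 3.65
ee_pos: [0.5624, -0.1249, 0.1144]
eef_rot: [1.922, 1.571, -2.869]
force: [-1.0, 0.1, -0.3]
grip_width: 0.0374
```

>>> servo_tool:
  motion: [0, 0, 0, 0, 0, 0, 0, 0, 0, 0, 0, 0]

```text
time_s: 4.03
ee_pos: [0.5625, -0.125, 0.1145]
eef_rot: [-2.753, 1.571, -1.261]
force: [0.2, -2.8, 0.6]
grip_width: 0.0255
```

>>> servo_tool:
  motion: [0, 0, -4, 0, 0, 0, -8, 0, 0, 0, -13, 0, 0, 0, -18, 0, 0, 0, -23, 0, 0, 0, -28, 0, 0, 0, -32, 0, 0, 0, -35, 0, 0, 0, -37, 0, 0, 0, -37, 0, 0, 0, -37, 0]

```text
time_s: 5.4
ee_pos: [0.5597, -0.1603, 0.1144]
eef_rot: [0.053, 1.568, 1.545]
force: [1.3, 8.8, 1.4]
grip_width: 0.0257
```

```bash
python3 - <<'E'
from h import *
snap('top','t2.png');snap('wrist','w2.png')
o,R=tool(); print(o['time_s'],R.round(3)); print((w2s(o['ee_pos'])*1000).round(1),o['force'],o['grip_width'])
E
```

```text
5.5 [[ 0.    -0.997  0.078]
 [ 0.003  0.078  0.997]
 [-1.     0.     0.003]]
[   0.4 -163.4  114.4] [1.49265936 9.99423387 1.6182515 ] 0.02575031796320734
```

View pics/w2.png

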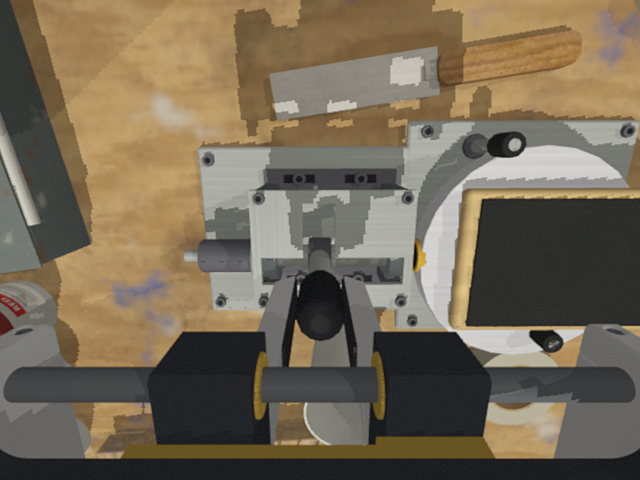

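The wrist view shows the stem at (320,262) in line with the notch at (318,245). I'll feel for it with a partial tilt.

>>> servo_tool:
  motion: [0, 4, 0, 0, 0.5, 8, 0, 0, 1, 12, 0, 0, 1, 15, 0, 0, 2, 18, 0, 0, 2, 18, 0, 0]

```text
time_s: 6.25
ee_pos: [0.5424, -0.1591, 0.1131]
eef_rot: [-0.826, 1.568, 0.667]
force: [3.3, 9.7, 4.5]
grip_width: 0.0254
```

```bash
python3 - <<'E'
from h import *
o,R=tool(); print((w2s(o['ee_pos'])*1000).round(1),RS.T@o['force'][:2],o['force'][2],o['grip_width'])
E
```

```text
[ -17.  -163.5  113.1] [2.5275691  9.89384045] 4.544109695057897 0.0254452602968599
```

It went in with only about 2.5 N of resistance, so I'll lay it over fully.

>>> servo_tool:
  motion: [1.5, 6, 0, 0, 3.5, 12, 0, 0, 6, 18, 0, 0, 8, 23, 0, 0, 11, 29, 0, 0, 14, 34, 0, 0, 16.5, 38, 0, 0, 18.5, 41, 0, 0, 19.5, 43, 0, 0, 19.5, 43, 0, 0]

```text
time_s: 7.5
ee_pos: [0.4987, -0.1559, 0.0933]
eef_rot: [0.076, 1.569, 1.569]
force: [-3.2, 9.1, 6.2]
grip_width: 0.025
```

```bash
python3 - <<'E'
from h import *
snap('wrist','w3.png')
o,R=tool(); print((w2s(o['ee_pos'])*1000).round(1),RS.T@o['force'][:2],o['force'][2],o['grip_width'])
E
```

```text
[ -60.8 -163.9   93.3] [-4.33773301 10.13676307] 5.966904039998711 0.02482616830928727
```

View pics/w3.png

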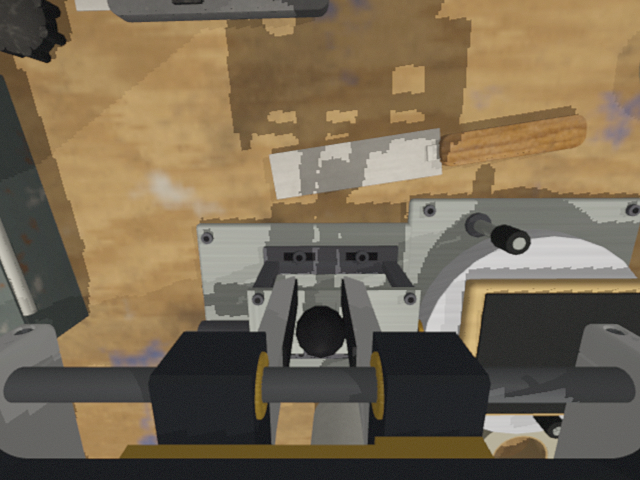

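>>> servo_tool:
  motion: [0, 0, 2, 0, 0, 0, 4, 0, 0, 0, 5, 0, 0, 0, 5, 0]

```text
time_s: 8.05
ee_pos: [0.4991, -0.1526, 0.0934]
eef_rot: [-2.696, 1.57, -1.204]
force: [-3.4, -4.7, 5.3]
grip_width: 0.0248
```

>>> servo_tool:
  motion: [0, 0, 0, 0, 0, 0, 0, 0, 0, 0, 0, 0, 0, 0, 0, 0, 0, 0, 0, 0, 0, 0, 0, 0]
  gripper: 0.7

```text
time_s: 8.8
ee_pos: [0.4991, -0.152, 0.0929]
eef_rot: [1.617, 1.571, 3.11]
force: [0.9, -0.1, 0.8]
grip_width: 0.0659
```

```bash
python3 - <<'E'
from h import *
snap('wrist','w4.png')
o,R=tool(); print((w2s(o['ee_pos'])*1000).round(1),RS.T@o['force'][:2],o['force'][2],o['grip_width'])
E
```

```text
[ -60.7 -159.9   93. ] [-0.02224104  0.4939539 ] -0.5455586560645581 0.06579977309028867
```

View pics/w4.png

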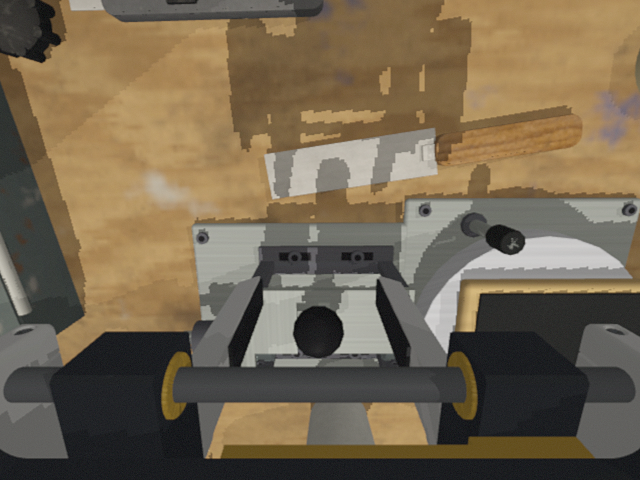

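The handle stays over at (318,331) with the jaws clear of it. I'll raise the tool.

>>> servo_tool:
  motion: [-20, 0, 0, 0, -50, 0, 0, 0, -90, 0, 0, 0, -100, 0, 0, 0, -100, 0, 0, 0]

```text
time_s: 9.48
ee_pos: [0.4991, -0.152, 0.1927]
eef_rot: [-1.868, 1.571, -0.376]
force: [0.8, -1.2, -0.2]
grip_width: 0.0659
```

```bash
python3 - <<'E'
from h import *
o,R=tool(); print(o['time_s'],o['force'],(w2s(o['ee_pos'])*1000).round(1)); print(shift(s2w([.09,.09,.19])).round(1))
c=snap('side','s5.png'); W=pts(c); cv2.imwrite('pics/s5c.png',cv2.resize(c['color'][150:310,220:420,::-1],None,fx=3.5,fy=3.5,interpolation=cv2.INTER_CUBIC))
E
```

```text
9.475 [ 0.76824879 -1.24775831 -0.15147986] [ -60.7 -159.9  192.7]
[   2.7 -151.1  249.7]
```

View pics/s5c.png

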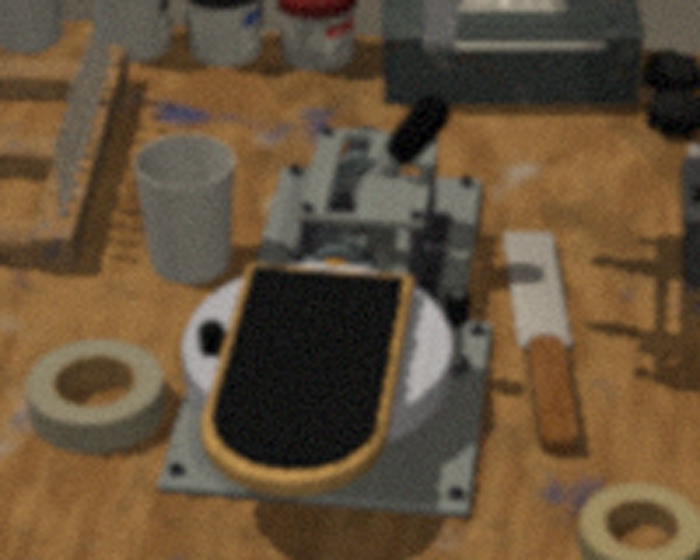

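The bolt is parked: the handle leans over at about (418,130) in the crop. Next I'll go to the far side of the platen edge.

>>> servo_tool:
  motion: [0, -20, 35, 0, 0, -45, 75, 0, 1, -70, 115, 0, 1, -95, 155, 0, 2, -118, 195, 0, 2, -138, 228, 0, 2, -148, 245, 0, 3, -151, 250, 0, 3, -151, 250, 0]
  gripper: 0

```text
time_s: 10.65
ee_pos: [0.6688, 0.0851, 0.1887]
eef_rot: [1.777, 1.569, -3.014]
force: [-0.3, -0.7, -1.1]
grip_width: 0.0008
```

```bash
python3 - <<'E'
from h import *
snap('wrist','w6.png')
o,R=tool(); print(o['time_s'],(w2s(o['ee_pos'])*1000).round(1),o['grip_width']); print(shift(s2w([.09,.09,.050])).round(1),R.round(3))
# grip check
c=dict(np.load('pics/s5.npz')); W=pts(c); m=(c['color'].max(-1)<60)&(W[...,2]>.09)&(W[...,2]<.16)&(W[...,0]>.45)&(W[...,0]<.62)&(W[...,1]<-.1)&(W[...,1]>-.22)
print(m.sum(),w2s(np.median(W[m],0)))
E
```

```text
10.7 [ 89.6  89.6 189.2] 0.0002987694934481848
[139.2  -0.6   0.4] [[-0.001 -0.997  0.079]
 [-0.     0.079  0.997]
 [-1.     0.001 -0.   ]]
199 [-0.04492754 -0.15132788  0.11750362]
```

View pics/w6.png

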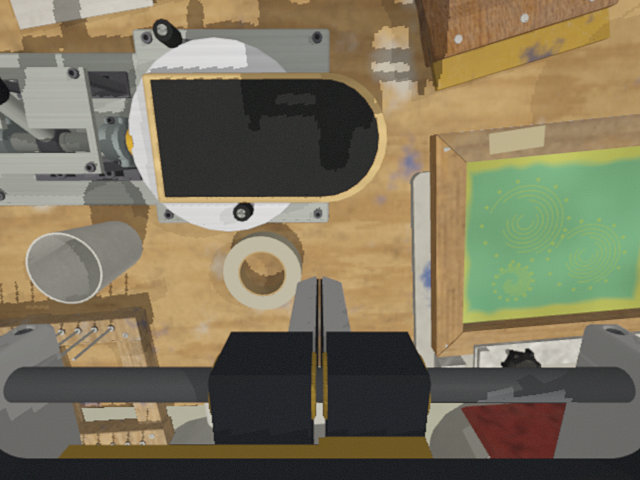

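>>> servo_tool:
  motion: [30, 0, 0, 0, 70, 0, 0, 0, 110, 0, 0, 0, 130, 0, 0, 0, 138, 0, 0, 0, 138, 0, 0, 0]

```text
time_s: 11.45
ee_pos: [0.6696, 0.0852, 0.0528]
eef_rot: [-1.438, 1.57, 0.054]
force: [0.0, -0.6, 1.0]
grip_width: 0.0005
```

```bash
python3 - <<'E'
from h import *
o,R=tool(); print(o['time_s'],(w2s(o['ee_pos'])*1000).round(1),o['force'])
for f in np.arange(0,1.26,.1).tolist()+[1.2,1.25]:
    h=8*np.cos(f)+12.5*np.sin(f); p=Ro.from_euler('z',f).as_matrix()[:2,:2]@[.055+h/1000,.088]
    print(round(f,2),(p*1000).round(0),shift(np.r_[PIV+RS@p,.05]).round(0))
E
```

```text
11.45 [90.3 90.1 52.8] [ 0.02434031 -0.60928685  1.02235965]
0.0 [63. 88.] [ 3. 27. -2.]
0.1 [55. 94.] [ 3. 35.  4.]
0.2 [47. 99.] [ 3. 44.  9.]
0.3 [ 37. 104.] [ 3. 53. 14.]
0.4 [ 28. 107.] [ 3. 63. 17.]
0.5 [ 17. 110.] [ 3. 73. 20.]
0.6 [  7. 111.] [ 3. 83. 21.]
0.7 [ -4. 112.] [ 3. 94. 22.]
0.8 [-15. 111.] [  3. 105.  21.]
0.9 [-26. 109.] [  3. 116.  19.]
1.0 [-36. 106.] [  3. 127.  16.]
1.1 [-47. 102.] [  3. 137.  12.]
1.2 [-57.  97.] [  3. 147.   7.]
1.2 [-57.  97.] [  3. 147.   7.]
1.25 [-62.  94.] [  3. 152.   4.]
```

>>> servo_tool:
  motion: [2, 12, -2, 0, 2, 22, -2, 0, 2, 30, 0, 0, 2, 40, 6, 0, 2, 49, 11, 0, 2, 58, 15, 0, 2, 68, 18, 0, 2, 78, 20, 0, 2, 88, 21, 0, 2, 99, 21, 0, 2, 110, 20, 0, 2, 121, 17, 0, 2, 130, 14, 0, 2, 137, 12, 0, 2, 142, 9, 0, 2, 142, 9, 0]

```text
time_s: 13.45
ee_pos: [0.5279, 0.1053, 0.0499]
eef_rot: [1.795, 1.57, -2.996]
force: [-0.5, 0.3, -0.6]
grip_width: 0.0008
```

```bash
python3 - <<'E'
from h import *
o,R=tool(); print(o['time_s'],(w2s(o['ee_pos'])*1000).round(1),o['force'])
c=snap('top','t7.png'); cv2.imwrite('pics/t7c.png',cv2.resize(c['color'][150:310,260:520,::-1],None,fx=3,fy=3,interpolation=cv2.INTER_CUBIC)); snap('side','s7.png')
E
```

```text
13.45 [-52.5  98.8  49.9] [-0.4731966   0.3362174  -0.64186252]
```

View pics/t7c.png

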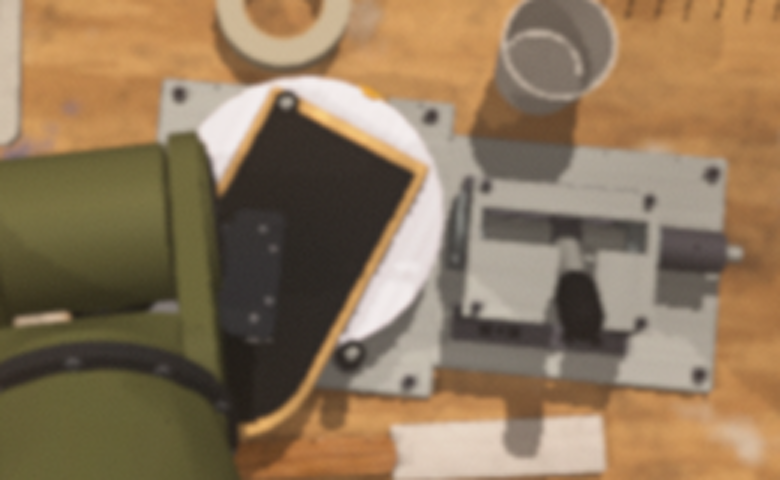

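View pics/s7.png

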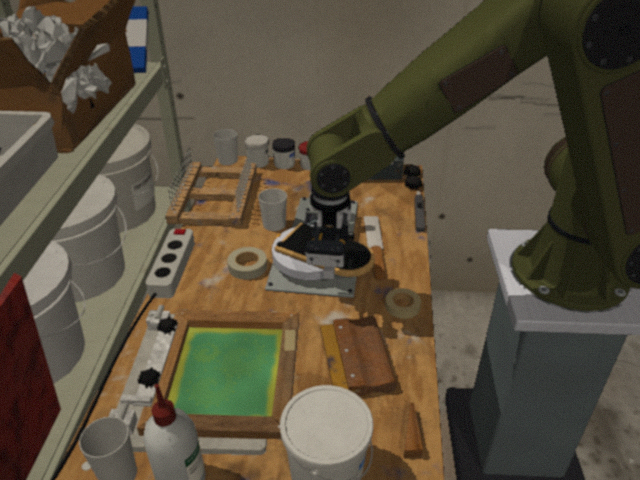

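The platen is close to the second pin at (350,355) in the crop. A little more push should do it.

>>> servo_tool:
  motion: [0, 3, -1, 0, 0, 5, -3, 0, 0, 7, -4, 0, 0, 7, -4, 0]

```text
time_s: 14.05
ee_pos: [0.5226, 0.1031, 0.0504]
eef_rot: [-1.049, 1.566, 0.443]
force: [12.2, 10.3, -7.2]
grip_width: 0.0006
```

>>> servo_tool:
  motion: [0, 2, -1, 0, 0, 3, -3, 0, 0, 3, -3, 0]

```text
time_s: 14.42
ee_pos: [0.5217, 0.1027, 0.0509]
eef_rot: [-0.972, 1.558, 0.52]
force: [28.7, 30.7, -17.0]
grip_width: 0.0009
```

The force rose to about 45 N, so it is firmly at the stop. I'll back off and lift.

>>> servo_tool:
  motion: [0, -3, 4, 0, 0, -6, 10, 0, 0, -10, 25, 0, 0, -15, 40, 0, -30, -15, 45, 0, -80, -15, 50, 0, -130, -15, 70, 0, -150, -15, 110, 0, -150, -15, 150, 0, -150, -15, 190, 0, -150, -15, 220, 0, -150, -15, 220, 0, -150, -15, 220, 0]

```text
time_s: 16.05
ee_pos: [0.5499, 0.3172, 0.1997]
eef_rot: [2.427, 1.57, -2.364]
force: [0.8, 0.0, 1.2]
grip_width: 0.0002
```

```bash
python3 - <<'E'
from h import *
o,R=tool(); print(o['time_s'],(w2s(o['ee_pos'])*1000).round(1),o['force'])
c=snap('top','t8.png'); cv2.imwrite('pics/t8c.png',cv2.resize(c['color'][150:310,260:520,::-1],None,fx=3,fy=3,interpolation=cv2.INTER_CUBIC)); W=pts(c)
col=c['color'].astype(int)
m=((W[...,2]>0.055)&(W[...,2]<.075)&(col.max(-1)<60)&(W[...,0]>.38)&(W[...,0]<.72)&(abs(W[...,1])<.25)).astype(np.uint8)
k,l,s,ce=cv2.connectedComponentsWithStats(m); i=1+np.argmax(s[1:,4]); r=cv2.minAreaRect(W[l==i][:,:2].astype(np.float32)); b=cv2.boxPoints(r); print(s[i],r)
e=max([b[1]-b[0],b[2]-b[1]],key=np.linalg.norm); a=np.arctan2(-e[0],e[1]); print('angle',(a-TH)%np.pi)
m=(c['color'].max(-1)<60)&(W[...,2]>.09)&(W[...,2]<.16)&(W[...,0]>.45)&(W[...,0]<.62)&(W[...,1]<-.1)&(W[...,1]>-.22)
print(m.sum(),w2s(np.median(W[m],0)))
E
```

```text
16.05 [-47.5 311.8 199.7] [0.84702978 0.00591875 1.17132117]
[ 314  186   82  105 4828] ((0.5322700142860413, 0.021083250641822815), (0.09129428118467331, 0.18670520186424255), 64.43083190917969)
angle 1.2045301
254 [-0.04953596 -0.15755408  0.13039742]
```

View pics/t8c.png

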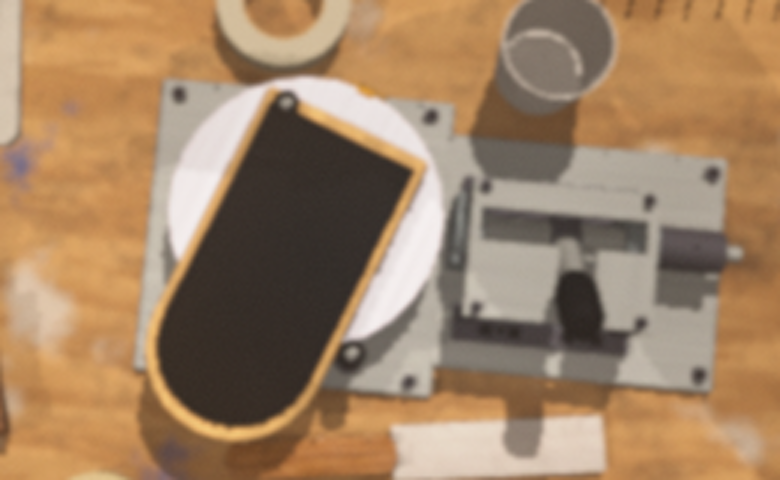

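View pics/t8.png

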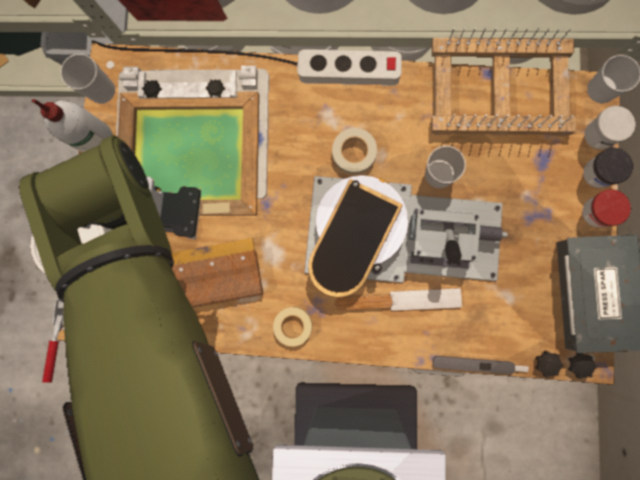

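The platen measures 1.20 rad and rests against the pin at (350,352) in the crop. The handle lies in the notch, the bystanders haven't moved and the arm is clear, so I'm handing in.

```bash
python3 - <<'E'
from station import ctrl
print(ctrl.hand_in()); print(ctrl.get_obs()['time_s'])
E
```

```text
the job is handed in; nothing more can be done
None
the job is handed in; nothing more can be done
```

The bolt is parked in the notch, the platen is against its other stop, and I handed the job in at about 16 s of the 51 s. I drew the bolt back about 36 mm and felt the handle go into the notch with only about 2.5 N of resistance. I laid it over fully, let the spring seat it on the notch's front wall, and released it. I then swung the platen by its far edge with closed fingers until the force rose at the stop, and backed off.

Last checks, from the top camera:
- **Platen:** it measured 1.20 rad (over 1.14 needed) and was touching the stop pin.
- **Bolt:** the visible part of the grip was at station x -50, y -158 mm (limits -38 and -151), and it stayed there with the robot clear. The earlier side view gave y -151.3 mm for the grip's camera-facing surface. That is right at the limit, but the centre lies further back.
- **Bystanders:** the tapes, cup, squeegee and spatula looked unmoved. I judged this by eye and did not measure them.
- **Force:** the final press on the platen read about 45 N at the wrist, taken through the fingertips (wrist limit 120 N).

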